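Shut the garnish boxes and draw the paddle out of the covered trough

TASK

Press the lids of the two garnish boxes down until they snap shut, so that nothing drips into them; then take the wooden paddle by its handle and draw it out of the half-covered trough, tilting it handle end first through the opening, which is shorter than the paddle. Finish holding the paddle still in the gripper, all of it well above the trough (at least 5 cm over its rim) and touching nothing else, with both lids still shut and everything else on the table left where it was.

Things in the scene. Friction and masses are not known exactly. Their poses are not given: they have to be found in the camera images.
- trough: fixed open-topped metal trough, 132 (x) x 332 (y) x 61 mm high; origin: centre of underside, z up. Inside 120 x 320, walls 6, floor 4 mm. A fixed plate (the bridge), 5 mm thick, top flush with the rim, underside at z = 56, painted grey, roofs the inside from the right end wall (y = -160) to y = -50. The opening is the rest, y = -50 to +160: 210 mm long, shorter than the paddle
- bridge_edge (a point): middle of the lower edge of the bridge, where the opening begins: (0, -50, 56) mm in the trough's frame
- paddle: wooden paddle, 270 mm long, about 140 g, flat on the trough's floor, blade under the bridge, handle end towards the trough's +y end. Origin: centre of underside at half length; x along it to the handle end, z up. Blade: x = -135 to -40, 50 wide, 12 thick; handle: x = -40 to +135, 26 wide, 28 high; common flat underside. Centre of mass 6 mm from the origin towards the handle end
- paddle_tip (a point): middle of the blade's free end, 6 mm above the underside (x = -135)
- paddle_end (a point): middle of the handle's free end, 14 mm above the underside (x = +135)
- paddle_grip (a point): a good place to grip the handle across its 26 mm width: x = +30, 20 mm above the underside
- box_left: fixed white plastic garnish box with a steel lid, behind the trough, on the left (+y): 110 (x) x 120 (y) x 62 mm high. Origin: centre of its underside, x pointing away from the robot
- lid_left (a joint): hinge angle of the left box's lid, rad: 0 shut; it starts standing open at 0.5 to 0.75, held there by a stiffish hinge, and can reach 0.8. Pressed fully down, a sprung catch at the front holds it at 0.02 or less; not caught, it springs up again to 0.3 or more. Closing takes about 5 N steadily near the front edge
- lid_left_hinge (a point): middle of the left lid's hinge line at the far (+x) rim of the box, 62 mm up, on the lid's underside. The lid is a plate 118 mm from hinge to front edge, 120 wide, 5 thick; the hinge line runs along the box's y and the front edge (robot side) is what stands up
- lid_left_press (a point): point on the left lid's top face where to press: 100 mm from the hinge line, in the middle of its width; it moves with the lid (67 mm above the table when shut)
- box_right: fixed white plastic garnish box with a steel lid, behind the trough, on the right (-y): 110 (x) x 120 (y) x 62 mm high. Origin: centre of its underside, x pointing away from the robot
- lid_right (a joint): hinge angle of the right box's lid, rad: 0 shut; it starts standing open at 0.5 to 0.75, held there by a stiffish hinge, and can reach 0.8. Pressed fully down, a sprung catch at the front holds it at 0.02 or less; not caught, it springs up again to 0.3 or more. Closing takes about 5 N steadily near the front edge
- lid_right_hinge (a point): middle of the right lid's hinge line at the far (+x) rim of the box, 62 mm up, on the lid's underside. The lid is a plate 118 mm from hinge to front edge, 120 wide, 5 thick; the hinge line runs along the box's y and the front edge (robot side) is what stands up
- lid_right_press (a point): point on the right lid's top face where to press: 100 mm from the hinge line, in the middle of its width; it moves with the lid (67 mm above the table when shut)
- ramekin: small white cup, 52 mm wide, 40 high, between the two garnish boxes; leave alone. Origin: centre of its underside
- mill: dark wooden pepper mill, 54 mm wide, 185 high, right of the trough; leave alone. Origin: centre of its underside
- spoon: steel spoon, about 170 long, lying flat left of the trough; leave alone. Origin: near its middle
- bowl: steel mixing bowl, 170 mm wide, 75 high, far right; leave alone. Origin: centre of its underside
- squeeze: white squeeze bottle, 56 mm wide, 170 high, right; leave alone. Origin: centre of its underside
- mug: white mug, 80 mm wide, 90 high, left behind; leave alone. Origin: centre of its underside
- jar: glass jar with metal cap, 72 mm wide, 100 high, behind on the right; leave alone. Origin: centre of its underside

How it is judged (in metres and radians):
On the way, in this order (a step that is already met when the one before it is completed fails the run):
1. both lids are snapped shut, the paddle still in the trough (value of joint each of lid_left, lid_right below 0.05 rad and height (world z) of paddle_end below 0.06 m), for 0.3 s.
2. the handle end is up through the opening while the blade tip is still under the bridge (height (world z) of paddle_end above 0.075 m and height (world z) of paddle_tip below 0.058 m and y of paddle_tip in the frame of trough below -0.05 m), for 0.05 s.
At the end, for the whole second after the job is handed in: The gripper holds the paddle at rest (under 30 mm/s), both its ends more than 100 mm above the table (39 mm above the trough's rim), touching neither trough, boxes nor bystanders; both lids shut (under 0.05 rad) (value of joint each of lid_left, lid_right below 0.05 rad and height (world z) of each of paddle_tip, paddle_end above 0.1 m and contact force between the fingers and paddle above 1 N and contact force between paddle and trough below 0.05 N and contact force between paddle and box_left below 0.05 N and contact force between paddle and box_right below 0.05 N and contact force between paddle and ramekin below 0.05 N and contact force between paddle and mill below 0.05 N and contact force between paddle and spoon below 0.05 N and contact force between paddle and bowl below 0.05 N and contact force between paddle and squeeze below 0.05 N and contact force between paddle and mug below 0.05 N and contact force between paddle and jar below 0.05 N and linear speed of paddle below 0.03 m/s); the arm keeps its last pose, push and grip.
It fails at once if a bystander was shifted more than 30 mm or knocked over (distance of any of ramekin, mill, spoon, bowl, squeeze, mug, jar from where it was at the start of the episode above 0.03 m or angle between any of ramekin, mill, bowl, squeeze, mug, jar's own z axis and vertical above 0.6 rad).
It also fails if it takes over 58 s, if anything falls off the work surface, if the arm or the gripper's body presses on something with over 40 N, if the wrist force passes 120 N, or if a joint passes its speed limit or range.

ROBOT

A 6-joint arm with a two-finger parallel gripper is mounted at the origin on the work surface. World frame = base frame: x ahead of the robot, y to its left, z up, the work surface at z = 0. Lengths are in mm, angles in degrees, forces in N, time in s.
With the tool pointing down it reaches from about 275 to 875 mm from the base axis. Payload 12.5 kg.
Tool frame: the origin (TCP) lies at the very end of the fingers, on their centre line; the grasp point (between the pads) lies 19 mm behind it (manip.tcp_to_grasp is the distance from the TCP to the grasp point, in mm); z points along the fingers, y is the line along which they close (so a half turn about z gives the same grasp; the last joint's range is limited). The gripper opens to 85 mm and grips with 20 to 120 N. Pads are 22 mm wide; open, the fingers measure 114 mm over their backs; the gripper's body (76 mm by 85 mm) begins 54 mm behind the grasp point. The pads swing forward as they close: fully open they stand 13 mm farther back than shut.
Start: joints at [-76.582, 20.094, 94.641, -0, 65.266, -4.847], TCP at [172.404, -522.266, 231.29] pointing down, gripper open.
Joint ranges: [-157.81, 157.81], [-45, 120.19], [0.68, 151.7], [-89.99, 269.99], [4.06, 180], [-164.3, 164.3]. Speed limits (degrees/s): [127.2, 127.2, 159.86, 180, 180, 180].

INTERFACE

Orientations are given as [roll, pitch, yaw] about the fixed x, y, z axes, in that order (R = Rz(yaw) Ry(pitch) Rx(roll)).
In Python, from plant import manip gives the robot as it stands.
- The arm moves only by the shell command python3 -m pendant 'ROWS' [OPENING] [FORCE]. ROWS is JSON, a list of rows, each a list of 2 entries, a list of its own where there are three numbers: the shift along the tool's x, y, z as a fraction of full scale, then the turn, a rotation vector about the tool's x, y, z as a fraction of full scale. In form: [[[x, y, z], [rx, ry, rz]], ...]. A call has 1 to 8 rows; each row is the pose to reach, as a shift and turn from the pose commanded when the call began, along the tool's axes at that moment; what a row does not reach only later rows make up. Full scale, the value 1, is 0.1 m for a shift and pi/2 rad for a turn. A row lasts 1/12 s, in which the tool goes at most 41.7 mm and 7.16 degrees, less where a joint would pass 70% of its speed; a pose out of reach is approached as far as the arm can. A call with a number of a shift or a turn outside -1 to 1 is refused whole. A call with a gripper value outside its range is refused whole. OPENING is the opening, from -1 (shut) to 1 (fully open), so that 0 is half open, set as the call begins (- or left out, the last holds). The fingers move at their own pace and stop on an object; FORCE is the grip in N (left out, the last holds). Time passes only in rows, so rows that repeat a pose let the fingers close. It gives the time, the measured TCP pose, the force, the opening and the grip force at its end, in the units of the state.
- manip.observe(): the state, without advancing time (a new reading comes with each control period).
- manip.camera(name): name is "side" or "top"; returns the picture (420x560x3 uint8, red, green, blue); there is no depth.
- manip.camera_info(name): a dict with "vfov" (degrees; the focal length in pixels is half the picture's height over the tangent of half this angle, whatever the lens; pixels are square), "cx", "cy" (the principal point, pixels), "k1" (the pictures are not rectified: a ray, as slopes to the right and down, at radius r is drawn at 1 + k1 r^2 times it, then the intrinsics apply), "position" and "orientation" of the camera in the world. Camera axes: x right, y down, z forward; pixel columns grow to the right and rows downward; lengths in mm; the calibration is good to about 2 mm. A picture is of the moment at which its call begins. camera_info takes no time and is no camera call.
- manip.job_done(): hands the job in; it is judged then, once.
The state is a dict: "t": time; "q": joint angles; "qvel": joint speeds; "joint_efforts": joint torques, N m; "position": TCP position; "ee_rot": TCP orientation; "force": force on the tool from outside, world axes, zero at the start; "wrist_torque": the same for the moment, N m; "finger_gap": finger opening in mm; "grasp_force": force on a finger pad.
Only numpy, scipy, OpenCV 4.12 (cv2) and the standard library are available. Lean on these libraries where they do the work, as an engineer would, in place of code of your own. Each camera call takes 0.05 s, during which the arm holds its last target. There are 200 camera calls.

## Working session

There is one attempt and no reset: what is moved stays moved. The work goes in short steps, Python scripts to look and compute and a shell command to move; the robot and the scene stay as the last step left them, time stands still between calls to the robot, and variables do not carry over. Pictures are saved under pics/ and viewed, at most 13 in all, crops included, and the job is handed in when it is done.

```bash
ls; mkdir -p pics; cat > h.py <<'E'
import numpy as np,cv2
from plant import manip
from scipy.spatial.transform import Rotation as R
def cam(n):
    i=manip.camera_info(n);f=210/np.tan(np.radians(i["vfov"]/2))
    return i,f
def Rc(i):
    o=np.array(i["orientation"],float)
    return o if o.shape==(3,3) else R.from_euler('xyz',o,degrees=True).as_matrix()
def ray(n,u,v):
    i,f=cam(n);d=np.array([(u-i["cx"])/f,(v-i["cy"])/f]);s=d.copy()
    for _ in range(30): s=d/(1+i["k1"]*(s@s))
    return np.array(i["position"],float),Rc(i)@np.array([s[0],s[1],1])
def onz(n,u,v,z):
    p,d=ray(n,u,v);return p+d*(z-p[2])/d[2]
def proj(n,P):
    i,f=cam(n);c=Rc(i).T@(np.array(P,float)-np.array(i["position"]));s=c[:2]/c[2]
    s=s*(1+i["k1"]*(s@s));return np.array([i["cx"],i["cy"]])+f*s
E
python3 - <<'E'
from h import *
for n in("side","top"):
    print(manip.camera_info(n));cv2.imwrite(f"pics/{n}0.png",cv2.resize(manip.camera(n)[:,:,::-1],(800,600)))
print(manip.observe())
E
```

```text
pics
{'vfov': 57.51009078109531, 'cx': 282.0273447989851, 'cy': 206.8275031803593, 'k1': 0.03405507336501152, 'position': array([ 311.30304763, -614.0651768 ,  761.61717403]), 'orientation': array([-138.46353403,    0.69098995,  -22.82233751])}
{'vfov': 54.942862148320295, 'cx': 273.57434039855036, 'cy': 220.94037161926158, 'k1': -0.024566436218796735, 'position': array([ 447.85807294,   -8.58702279, 1318.96327222]), 'orientation': array([-174.63450732,   -1.14628537,  -89.95012856])}
{'t': 0.1, 'q': array([-7.65805552e+01,  2.01202678e+01,  9.46726966e+01, -2.59156329e-03,
        6.52657933e+01, -4.84580008e+00]), 'qvel': array([ 0.06701281, -0.07578324, -0.05417866, -0.05279089,  0.02563553,
       -0.07199736]), 'joint_efforts': array([ 1.57068069e-03, -5.06830502e+01, -2.91875839e+01, -7.96431686e-05,
        2.69335324e-03, -5.68684641e-06]), 'position': array([ 172.33731024, -521.99209982,  230.82554273]), 'ee_rot': array([-1.79941254e+02, -2.61923220e-03,  1.82663291e+01]), 'force': array([-0.21367031, -0.7021838 ,  0.52443862]), 'wrist_torque': array([ 0.01919786, -0.0056145 , -0.02849809]), 'grasp_force': 0.0, 'finger_gap': 85.35547007148227}
```

View pics/top0.png

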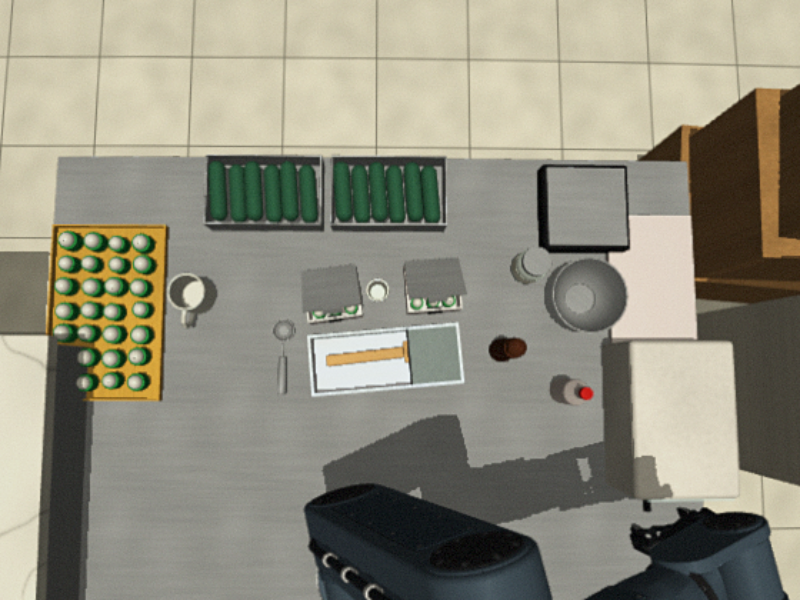

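View pics/side0.png

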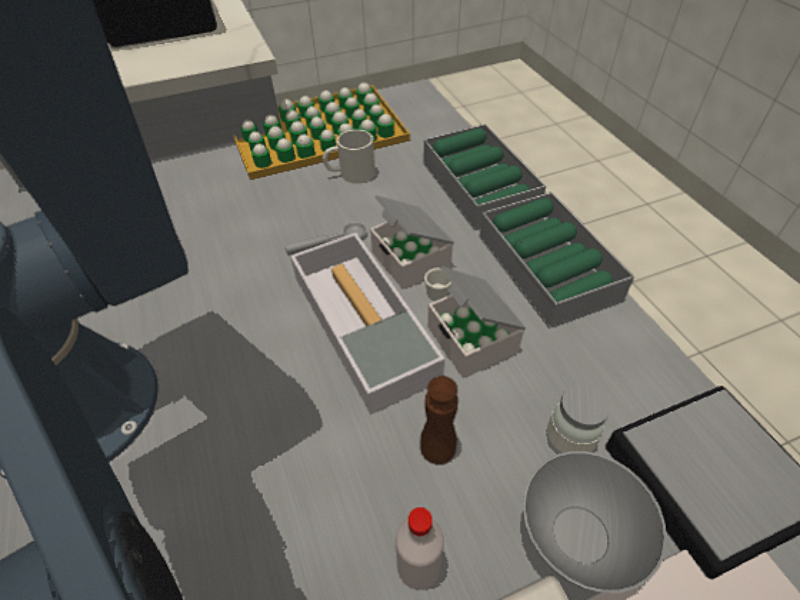

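The top view shows the trough with corners at about (307,335), (459,323), (464,382) and (312,396). The handle runs from (327,360) to (408,350). Both lids are open, near (332,285) and (435,278). The side view shows the same scene. I'll take close crops next.

```bash
python3 - <<'E'
from h import *
t=manip.camera("top")[:,:,::-1];s=manip.camera("side")[:,:,::-1]
np.save("t.npy",t);np.save("s.npy",s)
cv2.imwrite("pics/tc.png",cv2.resize(t[175:285,205:335],(780,660)[:2] if 0 else (709,600),interpolation=cv2.INTER_CUBIC))
cv2.imwrite("pics/sc.png",cv2.resize(s[130:290,195:375],(675,600),interpolation=cv2.INTER_CUBIC))
h=cv2.cvtColor(np.ascontiguousarray(t),cv2.COLOR_BGR2HSV)
m=cv2.inRange(h,(8,90,90),(28,255,255));m[:,:215]=0;m[:,295:]=0;m[:225]=0;m[275:]=0
n,l,st,c=cv2.connectedComponentsWithStats(m);k=1+st[1:,4].argmax();print(st[k])
r=cv2.minAreaRect(np.argwhere(l==k)[:,::-1].astype(np.float32));b=cv2.boxPoints(r);print(b)
print([onz("top",*p,28).round(1) for p in b])
for p in[(307,335),(459,323),(464,382),(312,396)]:print(onz("top",p[0]/1.4286,p[1]/1.4286,61).round(1))
E
```

```text
[228 239  58  17 441]
[[227.6008  241.22037]
 [284.79123 238.88605]
 [285.36502 252.94427]
 [228.17459 255.2786 ]]
[array([503.8, 112.3,  28. ]), array([511.6, -70.3,  28. ]), array([466.7, -72. ,  28. ]), array([459.1, 110. ,  28. ])]
[523.2 148.9  61. ]
[ 550.2 -183.2   61. ]
[ 421.6 -192.9   61. ]
[391.4 136.3  61. ]
```

View pics/tc.png

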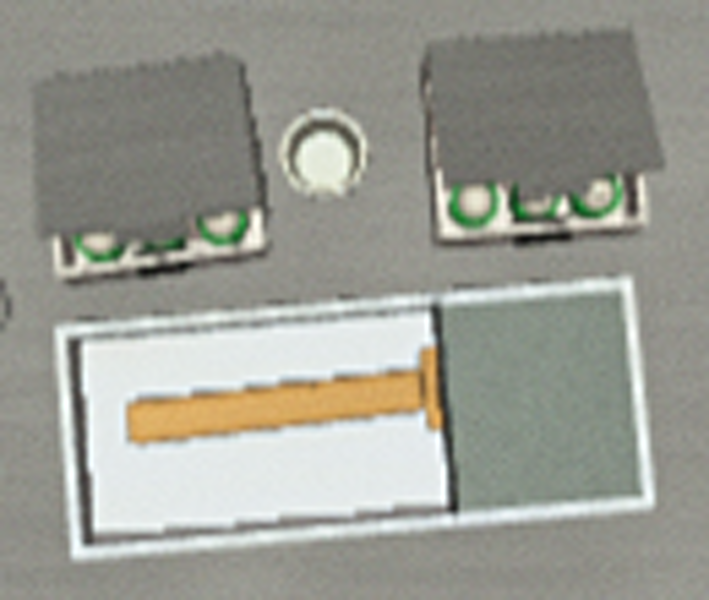

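View pics/sc.png

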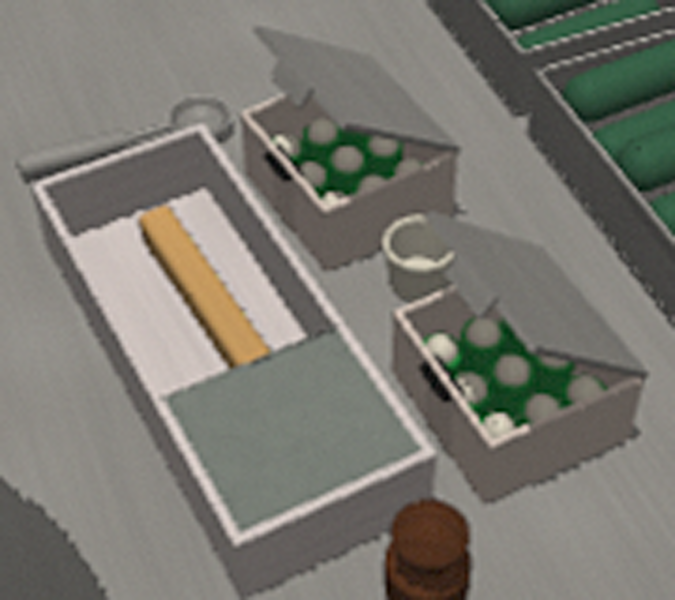

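The crops show the trough's outer corners at crop pixels (55,325), (632,278), (655,505) and (72,558). The handle's top face runs from (130,422) to (421,390). The front rims of the boxes run from (62,276) to (266,250) and from (438,241) to (645,228).

```bash
python3 - <<'E'
from h import *
T=lambda u,v,z:onz("top",205+u/5.4538,175+v/5.4545,z)
c=[T(*p,61) for p in[(55,325),(632,278),(655,505),(72,558)]]
print("trough",np.mean(c,0).round(1),[np.linalg.norm(c[i]-c[(i+1)%4]).round(1) for i in range(4)])
d=(c[0]+c[3]-c[1]-c[2]);print("trough y-dir yaw",np.degrees(np.arctan2(-d[0],d[1])).round(2))
e=(T(127,402,28)+T(133,443,28))/2;j=(T(420,370,28)+T(423,410,28))/2
h=e-j;L=np.linalg.norm(h);print("handle end",e.round(1),"junction",j.round(1),L.round(1),"yaw",np.degrees(np.arctan2(h[1],h[0])).round(2),"width",np.linalg.norm(T(127,402,28)-T(133,443,28)).round(1))
print("grip",(e-h/L*105).round(1))
def P(n,u,v):return 
for nm,a,b,fa,fb in[("L",(62,276),(266,250),(37,237),(263,208)),("R",(438,241),(645,228),(436,185),(663,166))]:
    A=T(*a,62);B=T(*b,62);w=A-B;yv=w/np.linalg.norm(w);xv=np.array([yv[1],-yv[0],0]);m=(A+B)/2
    hinge=m+xv*110;print(nm,"w",np.linalg.norm(w).round(1),"yaw",np.degrees(np.arctan2(-yv[0],yv[1])).round(2),"front",m.round(1),"hinge",hinge.round(1),"shut press",(hinge-xv*100).round(1))
    for z in(100,115,125,135):
        F=(T(*fa,z)+T(*fb,z))/2;dd=(hinge-F)@xv;print(z,F.round(1),"len",np.hypot(dd,z-65).round(1),"ang",np.arctan2(z-65,dd).round(3))
E
```

```text
trough [471.4 -22.6  61. ] [np.float64(331.5), np.float64(130.2), np.float64(332.1), np.float64(132.3)]
trough y-dir yaw 4.99
handle end [468. 108.  28.] junction [487.2 -62.2  28. ] 171.3 yaw 96.44 width 24.1
grip [479.8   3.6  28. ]
L w 117.4 yaw 7.46 front [558.5  86.4  62. ] hinge [667.6 100.7  62. ] shut press [568.4  87.7  62. ]
100 [577.7  91.5 100. ] len 96.8 ang 0.37
115 [576.1  90.3 115. ] len 104.7 ang 0.498
125 [575.1  89.5 125. ] len 110.8 ang 0.572
135 [574.   88.7 135. ] len 117.5 ang 0.638
R w 119.5 yaw 3.77 front [ 575.5 -130.    62. ] hinge [ 685.3 -122.8   62. ] shut press [ 585.5 -129.3   62. ]
100 [ 604.8 -131.   100. ] len 88.1 ang 0.409
115 [ 602.9 -129.5  115. ] len 96.6 ang 0.544
125 [ 601.6 -128.5  125. ] len 103.1 ang 0.621
135 [ 600.3 -127.5  135. ] len 110.2 ang 0.688
```

```bash
cat >> h.py <<'E'
def go(P,eul=None):
    """shift/turn fractions from measured pose to TCP P, orientation eul"""
    o=manip.observe();M=R.from_euler('xyz',o["ee_rot"],degrees=True)
    print("t",round(o["t"],2),"pos",o["position"].round(1),"rot",o["ee_rot"].round(2),"F",o["force"].round(1),"gap",round(o["finger_gap"],1),"gf",round(o["grasp_force"],1))
    print("shift",(M.inv().apply(np.array(P)-o["position"])/100).round(3))
    if eul is not None: print("turn",((M.inv()*R.from_euler('xyz',eul,degrees=True)).as_rotvec()/(np.pi/2)).round(3))
E
python3 -m pendant '[[[0,0,-0.4],[0,0,-0.1]],[[0,0,-0.4],[0,0,-0.2]],[[0,0,-0.4],[0,0,-0.3]],[[0,0,-0.4],[0,0,-0.4]],[[0,0,-0.4],[0,0,-0.4]],[[0,0,-0.4],[0,0,-0.4]]]' -1 60
python3 -m pendant '[[[0,0,0],[0,0,-0.4]],[[0,0,0],[0,0,-0.4]],[[0,0,0],[0,0,-0.4]],[[0,0,0],[0,0,-0.4]],[[0,0,0],[0,0,-0.4]],[[0,0,0],[0,0,-0.4]]]'
python3 -c "
from h import *
go([612,-128,270],[180,0,90])"
```

```text
t: 0.7
position: [172.4, -522.2, 271.2]
ee_rot: [-180.0, -0.0, 54.6]
force: [0.1, 0.4, -0.1]
finger_gap: 12.2
grasp_force: 0.0
t: 1.2
position: [172.4, -522.2, 271.1]
ee_rot: [-180.0, -0.0, 90.4]
force: [0.6, -0.4, 0.5]
finger_gap: 0.5
grasp_force: 0.0
t 1.2 pos [ 172.4 -522.2  271.1] rot [-1.800e+02 -2.000e-02  9.037e+01] F [ 0.6 -0.4  0.5] gap 0.5 gf 0.0
shift [3.914 4.421 0.012]
turn [-0.    -0.     0.004]
```

```bash

python3 -m pendant '[[[0.78,0.88,0],[0,0,0]],[[0.78,0.88,0],[0,0,0]],[[0.78,0.88,0],[0,0,0]],[[0.78,0.88,0],[0,0,0]]]' | grep pos
python3 -m pendant '[[[0.78,0.88,0],[0,0,0]],[[0.78,0.88,0],[0,0,0]],[[0.78,0.88,0],[0,0,0]],[[0.78,0.88,0],[0,0,0]]]' | grep pos
python3 -m pendant '[[[0.78,0.88,0],[0,0,0]],[[0.78,0.88,0],[0,0,0]],[[0.78,0.88,0],[0,0,0]],[[0.78,0.88,0],[0,0,0]]]' | grep pos
python3 -m pendant '[[[0.78,0.88,0],[0,0,0]],[[0.78,0.88,0],[0,0,0]],[[0.78,0.88,0],[0,0,0]],[[0.78,0.88,0],[0,0,0]]]' | grep pos
python3 -m pendant '[[[0.78,0.88,0],[0,0,0]],[[0.78,0.88,0],[0,0,0]],[[0.78,0.88,0],[0,0,0]],[[0.78,0.88,0],[0,0,0]],[[0.78,0.88,0],[0,0,0]]]' | grep pos
python3 -c "
from h import *
go([612,-128,165],[180,0,90])
cv2.imwrite('pics/s1.png',cv2.resize(manip.camera('side')[130:300,190:400,::-1],(741,600)))"
```

```text
position: [263.2, -440.6, 271.3]
position: [350.7, -362.3, 271.4]
position: [438.3, -284.0, 271.2]
position: [525.9, -205.7, 271.0]
position: [611.0, -129.8, 270.6]
t 2.95 pos [ 611.  -129.8  270.6] rot [-179.95   -0.     90.11] F [-0.9 -0.   0.2] gap 0.1 gf 0.0
shift [0.018 0.011 1.056]
turn [-0.001 -0.     0.001]
```

View pics/s1.png

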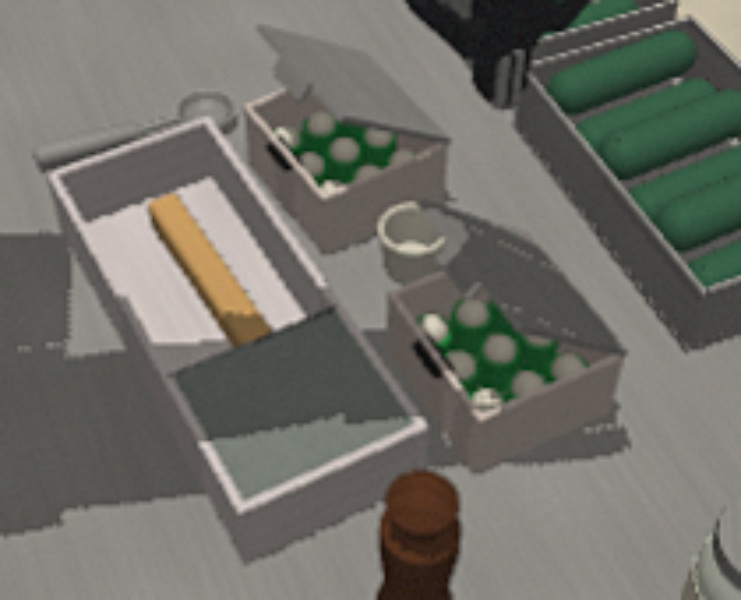

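The side view shows the gripper tip hanging over the right lid, near crop pixel (505,95), and nothing has been disturbed. I'll press the right lid.

```bash

python3 -m pendant '[[[0,0,0.3],[0,0,0]],[[0,0,0.6],[0,0,0]],[[0,0,0.9],[0,0,0]],[[0,0,1],[0,0,0]],[[0,0,1],[0,0,0]]]' | egrep "pos|force"
python3 -m pendant '[[[0,0,0.2],[0,0,0]],[[0,0,0.35],[0,0,0]],[[0,-0.04,0.5],[0,0,0]],[[0,-0.08,0.6],[0,0,0]],[[0,-0.12,0.7],[0,0,0]],[[0,-0.16,0.8],[0,0,0]],[[0,-0.2,0.9],[0,0,0]],[[0,-0.23,1],[0,0,0]]]' | egrep "pos|force"
python3 -m pendant '[[[0,0,0.02],[0,0,0]],[[0,0,0.04],[0,0,0]],[[0,0,0.05],[0,0,0]],[[0,0,0.05],[0,0,0]]]' | egrep "pos|force"
```

```text
position: [608.8, -131.1, 169.2]
force: [0.3, -0.3, 0.6]
grasp_force: 0.0
position: [588.1, -130.6, 71.5]
force: [3.4, -0.9, 4.0]
grasp_force: 1.8
position: [587.3, -130.3, 66.3]
force: [-2.9, -0.3, 3.8]
grasp_force: 1.9
```

```bash

python3 -m pendant '[[[0,0,0.01],[0,0,0]],[[0,0,0.02],[0,0,0]],[[0,0,0.03],[0,0,0]],[[0,0,0.03],[0,0,0]]]' | egrep "pos|force"
python3 -m pendant '[[[0,0,0.01],[0,0,0]],[[0,0,0.02],[0,0,0]],[[0,0,0.02],[0,0,0]]]' | egrep "pos|force"
```

```text
position: [587.6, -130.3, 64.1]
force: [-6.6, 0.8, 12.2]
grasp_force: 6.0
position: [587.6, -130.3, 62.7]
force: [-9.2, 0.8, 17.1]
grasp_force: 8.8
```

```bash

python3 -m pendant '[[[0,0,-0.3],[0,0,0]],[[0,0,-0.6],[0,0,0]],[[0,0,-1],[0,0,0]],[[0,0,-1],[0,0,0]],[[0,0,-1],[0,0,0]]]' | egrep "pos|force"
python3 -m pendant '[[[0.3,0,-0.2],[0,0,0]],[[0.7,0,-0.2],[0,0,0]],[[1,0,-0.2],[0,0,0]],[[1,0,-0.2],[0,0,0]]]' | egrep "pos"
python3 -c "
from h import *
go([594,90,175],[180,0,90])
cv2.imwrite('pics/s2.png',cv2.resize(manip.camera('side')[130:300,190:400,::-1],(741,600)))"
```

```text
position: [588.9, -130.6, 163.7]
force: [-0.5, -0.4, -0.5]
grasp_force: 0.0
position: [586.5, -25.8, 180.3]
t 5.75 pos [586.5 -25.8 180.3] rot [-1.7992e+02 -8.0000e-02  9.0450e+01] F [ 0.1 -0.6 -0. ] gap 0.0 gf 0.0
shift [1.158 0.084 0.054]
turn [-0.001 -0.001  0.005]
```

View pics/s2.png

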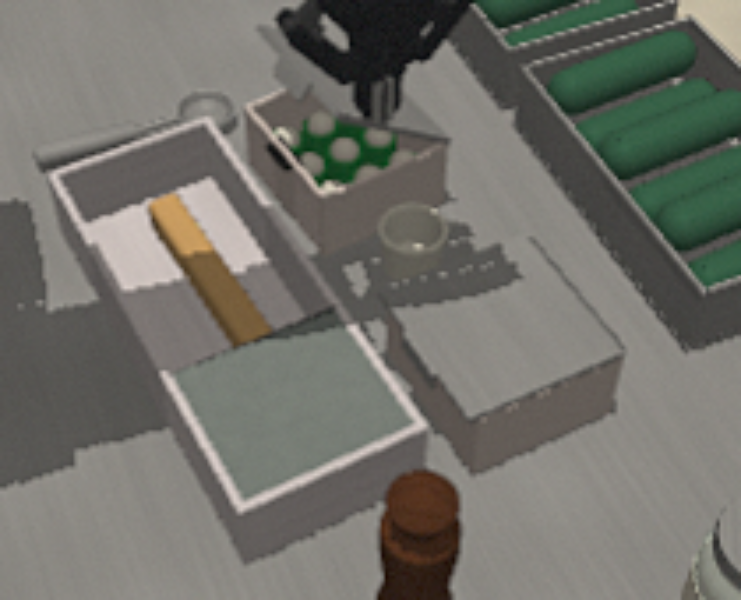

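The right lid is now flat and shut, with its face around crop pixel (510,330). The left lid is still open behind the gripper, so I'll press it the same way.

```bash

python3 -m pendant '[[[0.4,0.04,0],[0,0,0]],[[0.8,0.08,0],[0,0,0]],[[1,0.08,0],[0,0,0]],[[1,0.08,0],[0,0,0]]]' | egrep "pos"
python3 -m pendant '[[[0.16,0,0.1],[0,0,0]],[[0.16,0,0.2],[0,0,0]],[[0.16,0,0.3],[0,0,0]],[[0.16,0,0.3],[0,0,0]]]' | egrep "pos|force"
python3 -m pendant '[[[0,0,0.15],[0,0,0]],[[0,0,0.25],[0,0,0]],[[0,-0.05,0.35],[0,0,0]],[[0,-0.1,0.45],[0,0,0]],[[0,-0.14,0.55],[0,0,0]],[[0,-0.18,0.65],[0,0,0]],[[0,-0.21,0.75],[0,0,0]],[[0,-0.23,0.8],[0,0,0]]]' | egrep "pos|force"
python3 -m pendant '[[[0,0,0.03],[0,0,0]],[[0,0,0.06],[0,0,0]],[[0,0,0.08],[0,0,0]],[[0,0,0.08],[0,0,0]]]' | egrep "pos|force"
python3 -m pendant '[[[0,0,0.02],[0,0,0]],[[0,0,0.03],[0,0,0]],[[0,0,0.03],[0,0,0]]]' | egrep "pos|force"
```

```text
position: [594.4, 72.5, 180.2]
position: [593.5, 84.4, 148.4]
force: [-0.6, 0.1, -0.1]
grasp_force: 0.0
position: [571.6, 85.4, 70.4]
force: [2.3, -0.1, 2.7]
grasp_force: 1.3
position: [571.3, 85.5, 63.8]
force: [-7.1, -2.1, 13.7]
grasp_force: 6.8
position: [571.4, 85.5, 61.9]
force: [-10.6, -2.6, 23.1]
grasp_force: 11.8
```

```bash

python3 -m pendant '[[[0,0,-0.3],[0,0,0]],[[0,0,-0.6],[0,0,0]],[[0,0,-1],[0,0,0]],[[0,0,-1],[0,0,0]]]' | egrep "pos|force"
python3 -m pendant '[[[-0.3,-0.3,0],[0,0,-0.04]],[[-0.6,-0.6,0],[0,0,-0.067]],[[-0.82,-0.91,0],[0,0,-0.067]],[[-0.82,-0.91,0],[0,0,-0.067]],[[-0.82,-0.91,0],[0,0,-0.067]]]' 0.18 | egrep "pos|gap"
python3 -c "
from h import *
s=np.ascontiguousarray(np.load('s.npy'));h=cv2.cvtColor(s,cv2.COLOR_BGR2HSV)
m=cv2.inRange(h,(8,90,70),(28,255,255));m[:180]=0;m[:,300:]=0;m[240:]=0;m[:,:215]=0
print('mask',cv2.boundingRect(m),cv2.boxPoints(cv2.minAreaRect(np.argwhere(m>0)[:,::-1].astype(np.float32))).round(1).tolist())
e=np.array([468,108,32.]);d=np.array([-.112,.994,0]);n=np.array([.994,.112,0])
for z in(32,4):
  for a in(13,-13):print(z,a,proj('side',e+n*a+[0,0,z-32]).round(1))
go([479.8,3.6,60],[180,0,96.44])
cv2.imwrite('pics/s3.png',cv2.resize(manip.camera('side')[120:300,180:400,::-1],(733,600)))"
```

```text
position: [574.6, 86.0, 167.2]
force: [-0.3, -0.6, 0.3]
grasp_force: 0.0
position: [480.0, 2.4, 160.5]
finger_gap: 50.5
mask (232, 185, 35, 43) [[229.5, 189.39999389648438], [238.3000030517578, 183.3000030517578], [266.20001220703125, 223.1999969482422], [257.3999938964844, 229.3000030517578]]
32 13 [239.2 183.2]
32 -13 [230.4 186.7]
4 13 [240.2 190.4]
4 -13 [231.6 193.9]
t 8.47 pos [480.    2.4 160.5] rot [-1.7999e+02 -1.0000e-02  9.6180e+01] F [ 0.7 -0.3  0.3] gap 50.5 gf 0.0
shift [ 1.200e-02 -1.000e-03  1.005e+00]
turn [-0.    -0.    -0.003]
```

View pics/s3.png

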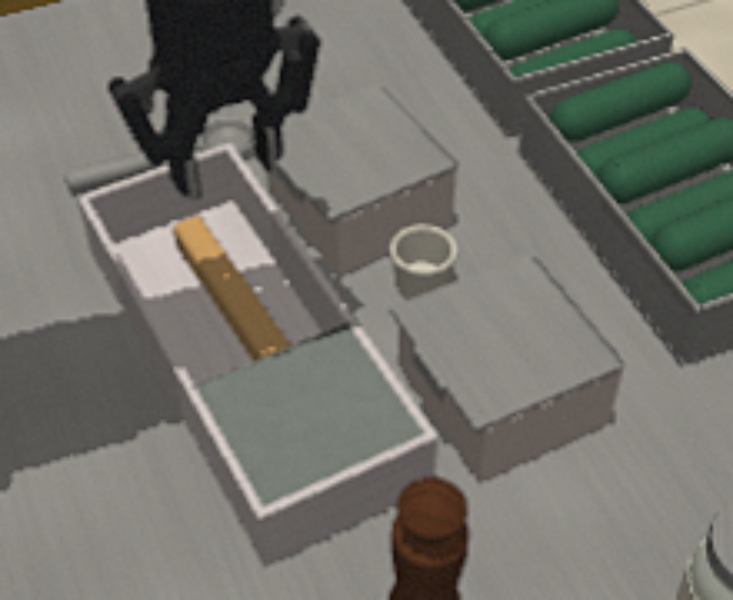

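Both lids are flat and shut, and the open gripper is over the handle. The side view agrees with my handle estimate to about 1 px. I'll descend and grip.

```bash

python3 -m pendant '[[[0.01,0,0.3],[0,0,0]],[[0.01,0,0.6],[0,0,0]],[[0.01,0,0.9],[0,0,0]],[[0.01,0,1],[0,0,0]]]' | egrep "pos|force"
python3 -m pendant '[[[0,0,0.2],[0,0,0]],[[0,0,0.35],[0,0,0]],[[0,0,0.45],[0,0,0]],[[0,0,0.5],[0,0,0]],[[0,0,0.5],[0,0,0]]]' | egrep "pos|force"
python3 -m pendant '[[[0,0,0],[0,0,0]],[[0,0,0],[0,0,0]],[[0,0,0],[0,0,0]],[[0,0,0],[0,0,0]],[[0,0,0],[0,0,0]],[[0,0,0],[0,0,0]]]' -1 60
python3 -c "
from h import *
i=manip.observe();print(i['q'].round(1))"
```

```text
position: [480.0, 4.9, 57.0]
force: [-0.5, 0.7, -0.1]
grasp_force: 0.0
position: [482.3, 4.6, 13.3]
force: [-21.6, 1.6, 49.7]
grasp_force: 27.1
t: 9.77
position: [484.5, 4.3, 13.0]
ee_rot: [179.6, 0.1, 96.3]
force: [1.0, 1.4, 25.6]
finger_gap: 24.9
grasp_force: 58.5
[ -5.   33.7 112.5   0.   33.4 -11.3]
```

```bash
python3 -c "
from h import *
a=cv2.resize(manip.camera('side')[150:290,190:330,::-1],(400,400),interpolation=cv2.INTER_CUBIC);b=cv2.resize(manip.camera('top')[190:290,210:310,::-1],(400,400),interpolation=cv2.INTER_CUBIC)
cv2.imwrite('pics/s4.png',np.hstack([a,b]))"
```

```text
(no output)
```

View pics/s4.png

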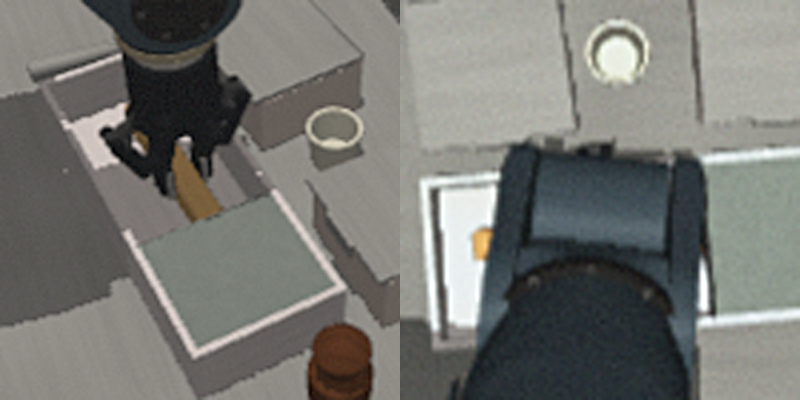

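The handle sits between the fingers (gap 24.9 mm, 58 N). I'll lift slightly, slide it towards the handle end, then tilt it about the tip.

```bash

python3 -m pendant '[[[0,0,-0.03],[0,0,0]],[[0,0,-0.06],[0,0,0]],[[0.07,0,-0.06],[0,0,0]],[[0.14,0,-0.06],[0,0,0]],[[0.2,0,-0.06],[0,0,0]],[[0.2,0,-0.06],[0,0,0]]]' | egrep "pos|force|rot|gap"
python3 -m pendant '[[[-0.01,0,-0.07],[0,0.028,0]],[[-0.01,0,-0.14],[0,0.056,0]],[[-0.03,0,-0.21],[0,0.083,0]],[[-0.04,0,-0.29],[0,0.111,0]],[[-0.04,0,-0.29],[0,0.111,0]]]' | egrep "pos|force|rot|gap"
```

```text
position: [478.3, 25.3, 16.1]
ee_rot: [-180.0, -0.0, 96.4]
force: [-1.0, 0.2, -1.3]
finger_gap: 25.0
grasp_force: 59.6
position: [479.8, 19.4, 46.1]
ee_rot: [179.9, -10.1, 96.3]
force: [0.3, -0.7, -0.9]
finger_gap: 24.4
grasp_force: 59.7
```

```bash
python3 -c "
from h import *
go([480.3,13,75],[180,-20,96.3])
cv2.imwrite('pics/s5.png',cv2.resize(manip.camera('side')[120:300,180:400,::-1],(733,600)))"
```

```text
t 10.78 pos [479.8  19.4  46.1] rot [179.91 -10.08  96.25] F [ 0.3 -0.7 -0.9] gap 24.4 gf 59.7
shift [-0.012 -0.002 -0.296]
turn [ 0.001  0.11  -0.   ]
```

View pics/s5.png

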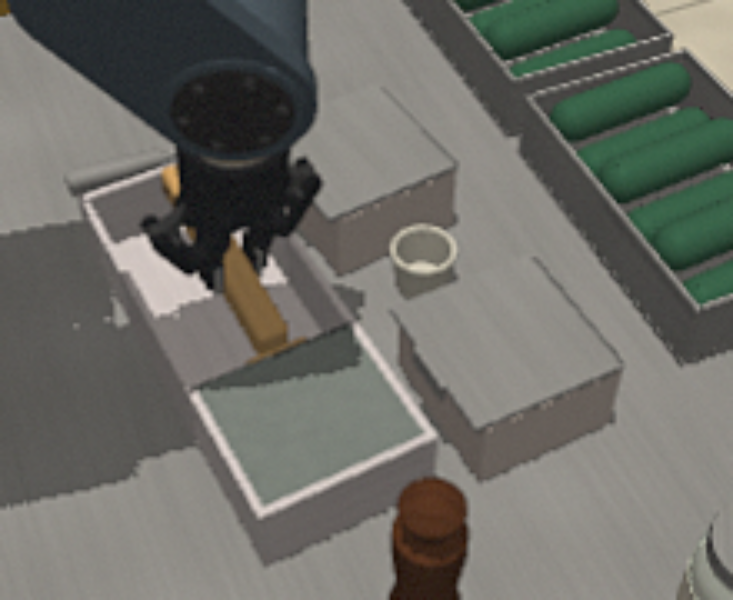

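The paddle follows the tilt, with the handle end rising at crop pixel (172,185) and the blade still under the bridge at (275,345). I'll tilt to 20°, pull it clear of the bridge, then lift.

```bash

python3 -m pendant '[[[0,0,-0.1],[0,0.037,0]],[[-0.01,0,-0.2],[0,0.073,0]],[[-0.01,0,-0.3],[0,0.11,0]],[[-0.01,0,-0.3],[0,0.11,0]],[[-0.01,0,-0.3],[0,0.11,0]]]' | egrep "pos|force|rot|gap"
python3 -m pendant '[[[0.13,0,0.05],[0,0,0]],[[0.27,0,0.1],[0,0,0]],[[0.4,0,0.14],[0,0,0]],[[0.54,0,0.19],[0,0,0]],[[0.67,0,0.24],[0,0,0]],[[0.8,0,0.29],[0,0,0]],[[0.85,0,0.3],[0,0,0]],[[0.85,0,0.3],[0,0,0]]]' | egrep "pos|force|rot|gap"
python3 -c "
from h import *
go([470,103,175],[180,-20,96.3])
a=cv2.resize(manip.camera('side')[110:290,180:360,::-1],(400,400));b=cv2.resize(manip.camera('top')[170:290,190:310,::-1],(400,400))
cv2.imwrite('pics/s6.png',np.hstack([a,b]))"
```

```text
position: [479.5, 13.6, 74.0]
ee_rot: [-179.9, -19.7, 96.2]
force: [0.3, 0.0, -0.5]
finger_gap: 24.5
grasp_force: 59.7
position: [469.1, 104.7, 74.9]
ee_rot: [-179.9, -19.8, 96.4]
force: [-0.3, 0.2, -1.2]
finger_gap: 25.1
grasp_force: 59.7
t 11.92 pos [469.1 104.7  74.9] rot [-179.94  -19.8    96.4 ] F [-0.3  0.2 -1.2] gap 25.1 gf 59.7
shift [ 0.322  0.006 -0.948]
turn [-0.001  0.002  0.001]
```

View pics/s6.png

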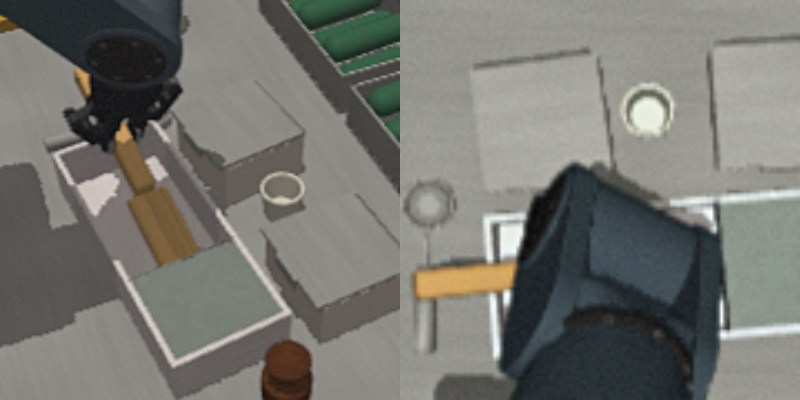

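The side view shows most of the blade out, with its tip close to the bridge edge at about (180,265). I'll pull another 30 mm for margin before lifting.

```bash

python3 -m pendant '[[[0.1,0,0.03],[0,0,0]],[[0.2,0,0.07],[0,0,0]],[[0.28,0,0.1],[0,0,0]],[[0.33,0,-0.04],[0,0,0]],[[0.4,0,-0.23],[0,0,0]],[[0.47,0,-0.42],[0,0,0]],[[0.52,0,-0.56],[0,0,0]],[[0.52,0,-0.56],[0,0,0]]]' | egrep "pos|force|rot|gap"
python3 -m pendant '[[[0.07,0,-0.2],[0,0,0]],[[0.14,0,-0.4],[0,0,0]],[[0.22,0,-0.6],[0,0,0]],[[0.29,0,-0.8],[0,0,0]],[[0.34,0,-0.94],[0,0,0]],[[0.34,0,-0.94],[0,0,0]]]' | egrep "pos|force|rot|gap"
python3 -m pendant '[[[0,0,0],[0,-0.05,0]],[[0,0,0],[0,-0.1,0]],[[0,0,0],[0,-0.15,0]],[[0,0,0],[0,-0.2,0]],[[0,0,0],[0,-0.2,0]],[[0,0,0],[0,-0.2,0]],[[0,0,0],[0,-0.2,0]],[[0,0,0],[0,-0.2,0]]]' | egrep "pos|force|rot|gap"
python3 -c "
from h import *
go([470,103,175],[180,-20,96.3])
a=cv2.resize(manip.camera('side')[60:340,150:430,::-1],(400,400));b=cv2.resize(manip.camera('top')[100:300,150:350,::-1],(400,400))
cv2.imwrite('pics/s7.png',np.hstack([a,b]))"
```

```text
position: [467.8, 133.8, 148.1]
ee_rot: [179.7, -19.9, 96.4]
force: [1.3, -0.2, -1.9]
finger_gap: 24.7
grasp_force: 59.7
position: [467.6, 133.6, 247.3]
ee_rot: [179.8, -19.9, 96.4]
force: [0.6, -0.8, -1.1]
finger_gap: 24.4
grasp_force: 59.7
position: [466.5, 132.9, 245.0]
ee_rot: [-179.9, -2.0, 96.3]
force: [0.3, -0.1, -2.3]
finger_gap: 24.6
grasp_force: 59.6
t 13.85 pos [466.5 132.9 245. ] rot [-179.93   -1.99   96.26] F [ 0.3 -0.1 -2.3] gap 24.6 gf 59.6
shift [-0.325  0.003  0.689]
turn [-0.001  0.2   -0.001]
```

View pics/s7.png

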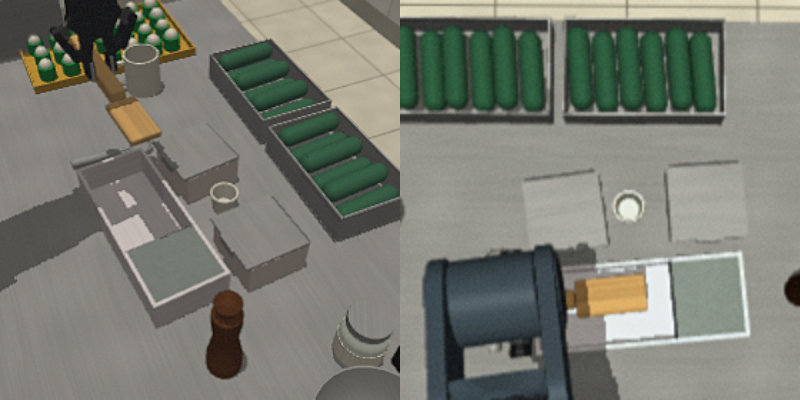

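The paddle is held clear, about level at 240 mm, with its blade at (615,295) in the top view. Both lids are shut, the trough is empty, and the bystanders in view look undisturbed.

```bash
python3 -m pendant '[[[0,0,0],[0,0,0]],[[0,0,0],[0,0,0]],[[0,0,0],[0,0,0]],[[0,0,0],[0,0,0]]]' | egrep "pos|grasp"; python3 -c "
from h import *
print(manip.job_done())"
```

```text
position: [466.7, 133.1, 245.7]
grasp_force: 59.6
the job is handed in; nothing more can be done
None
```

The job is handed in, with no verdict shown: both lids are shut and the paddle was drawn out handle end first and held still at about 240 mm, but while going down to grip the wrist force reached about 50 N from an unidentified contact, which would break the 40 N limit if the gripper's body caused it.

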